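# Level the hinged table with its jack screw and keep it pressed down

### The job

Stand the spirit level lengthwise on the top plate of the small levelling table, between the hinge and the jack screw but clear of its knob, and let go of it. Then take the jack screw's knob and turn it so that the bubble stands centred between its two lines while you press the knob firmly down and the screw bears on its pad (a spring lifts the plate whenever nobody presses). Finish still holding the knob pressed down like that, so that a workmate can tighten the clamp bolts, and leave the other things on the bench where they are.

Things in the scene. Friction and masses are not known exactly. Their poses are not given: they have to be found in the camera images.
- spirit_level: engineer's spirit level: dark steel bar 120 long (x), 26 wide at the foot, 31.5 high, about 0.36 kg, a yellow-green vial along its top middle. Grip it across its middle, where the body is 22 to 26 wide and 22 high under the vial (vial 15 in diameter, top at 31). Origin: centre of its underside; x along its length, z up. Both ends alike
- bubble (a joint): bubble's offset from the middle of the vial in m, positive towards the level's own +x end. It runs to the higher end: offset = 0.7 m x slope in rad, stops at +-16 mm, settles in about 0.8 s. The 14 mm bubble is centred between the two black lines with 3 mm to spare at either end
- top_plate: the levelling table's aluminium top plate, 128 wide (y), 12 thick. Origin on the hinge axis, 50 mm above the bench; it reaches from x = +12 to -217 mm, -x points from hinge to jack screw; top face at z = +6 mm. It tips about its y axis only, from 40 mrad jack end down to 30 mrad up. A spring lifts the jack end to the upper stop: about 3 N down at the knob start it, 5 to 8 N hold it level
- level_seat (a point): a good place for the middle of the level: on the plate's top face, on its centre line, 65 mm from the hinge
- jack_knob: dark knurled knob of the jack screw, 185 mm from the hinge: cylinder 41 in diameter, 26 high, on a bright skirt 60 in diameter, 7 high, that turns with it (fingertips may press on it). Origin on the screw axis, 47 mm below the knob's top; z up. Clockwise from above screws it down through the plate, 8 mm a turn, and lifts the jack end when pressed. Starts backed off 0.16 to 0.38 turn. Drag 0.06 N m
- knob_grip (a point): centre of the knob, on the screw's axis, 6 mm below the knob's top and 20 mm above the skirt's upper face; z up along the axis. The room's wall stands 100 mm or more beyond it (+x)
- jack_pad: the steel pad on the base under the jack screw, 34 in diameter, 4 high; the screw's foot stands on it when the knob is pressed down (origin: its underside, 14 mm above the bench)
- jack_screw: the threaded jack screw itself, 16 mm, between knob and pad; it moves with the knob (origin on its axis, at the middle of the plate's thickness when set level)
- arbor_press: fixed furniture in the way: a teal arbor press, 0.52 m tall with its lever, between the level and the levelling table. Its tall part stands from 60 mm nearer the robot than this origin to 110 mm beyond, and 90 mm to either side; its low legs (24 mm) reach 125 mm towards the robot. Carry the level round in front of it
- v_block: bystander: grey V-block 55 x 60 x 45
- lug_small: bystander: brown casting with an eye, 35 x 80 x 66

How it is judged:
On the way:
1. the spirit level stands lengthwise on the top plate, released (x of spirit_level in the frame of top_plate between -0.093 and -0.035 m and y of spirit_level in the frame of top_plate between -0.045 and 0.045 m and z of spirit_level in the frame of top_plate below 0.009 m and angle between the x axis of spirit_level and the x axis of top_plate, either way round below 0.2 rad and contact force between the fingers and spirit_level below 0.3 N and linear speed of spirit_level below 0.02 m/s), for 0.2 s.
At the end, for the whole second after the job is handed in: The released level stands lengthwise on the plate (within 0.2 rad and 45 mm of its centre line), its bubble within 3 mm of the middle and the plate within 5 mrad of level, while the fingers still press the knob (over 3 N) and the screw bears on its pad (over 1 N) (x of spirit_level in the frame of top_plate between -0.093 and -0.035 m and y of spirit_level in the frame of top_plate between -0.045 and 0.045 m and z of spirit_level in the frame of top_plate between 0.003 and 0.009 m and angle between the x axis of spirit_level and the x axis of top_plate, either way round below 0.2 rad and contact force between each of the arm, the fingers and spirit_level below 0.3 N and value of joint bubble between -0.003 and 0.003 m and angle between top_plate's own z axis and vertical below 0.005 rad and contact force between jack_screw and jack_pad above 1 N and contact force between the fingers and jack_knob above 3 N); the arm keeps its last pose, push and grip.
It fails at once if a bystander was moved by more than 30 mm (distance of any of v_block, lug_small from where it was at the start of the episode above 0.03 m).
It also fails if it takes over 72 s, if anything falls off the work surface, if the arm or the gripper's body presses on something with over 40 N, if the wrist force passes 120 N, or if a joint passes its speed limit or range.

### The arm

A 6-joint arm with a two-finger parallel gripper is mounted at the origin on the work surface; the furniture and walls round the work are solid. World frame = base frame: x ahead of the robot, y to its left, z up, the work surface at z = 0. Lengths are in m, angles in rad, forces in N, time in s.
With the tool pointing down it reaches from about 0.3 to 0.775 m from the base axis. Payload 14.6 kg.
Tool frame: the origin (TCP) lies at the very end of the fingers, on their centre line; the grasp point (between the pads) lies 19 mm behind it; z points along the fingers, y is the line along which they close (so a half turn about z gives the same grasp; the last joint's range is limited). The gripper opens to 94 mm and grips with 3 to 60 N. Pads are 16 mm wide; open, the fingers measure 119 mm over their backs; the gripper's body (75 mm by 177 mm) begins 78 mm behind the grasp point.
Start: joints at [1.241, 0.3, 1.521, -0, 1.321, -0.067], TCP at [0.143, 0.531, 0.205] pointing down, gripper open.
Joint ranges: [-3.03, 3.03], [-0.79, 2.21], [0.23, 2.52], [-1.04, 4.18], [0, 3.07], [-2.55, 2.55]. Speed limits (rad/s): [2.22, 2.22, 2.57, 3.14, 3.14, 3.14].

### API

Orientations are given as [roll, pitch, yaw] about the fixed x, y, z axes, in that order (R = Rz(yaw) Ry(pitch) Rx(roll)).
In Python, from station import ctrl, cams gives the robot as it stands. The module is installed in compiled form; this text tells all that it offers.
- The arm moves only by the tool arm_command, never from a script. Its argument "plan" is a list that holds one entry, the list of rows, each a list of 7 numbers: the shift along the tool's x, y, z in mm, then the turn, a rotation vector about the tool's x, y, z in rad, then the closure, from -1 (fully open) to 1 (shut). A call has 1 to 12 rows; each row is the pose to reach, as a shift and turn from the pose commanded when the call began, along the tool's axes at that moment; what a row does not reach only later rows make up. A row lasts 1/10 s, in which the tool goes at most 50 mm and 8.59 degrees, less where a joint would pass 70% of its speed; a pose out of reach is approached as far as the arm can. A call with a gripper value outside its range is refused whole. The fingers move at their own pace and stop on an object; "squeeze" is the grip in N (left out, the last holds). Time passes only in rows, so rows that repeat a pose let the fingers close. It gives the time, the measured TCP pose, the force, the opening and the grip force at its end, in the units of the state.
- ctrl.get_obs(): the state, without advancing time (a new reading comes with each control period).
- cams.camera(name): name is "scene" or "top" or "wrist"; returns (picture, depth): 384x512x3 uint8, blue, green, red; 384x512 float32, m along the optical axis (not along the pixel's ray), 0 where there is no reading.
- cams.camera_info(name): a dict with "fx", "fy", "cx", "cy" (pixels), "world_to_cam" (4x4, takes a point from world to camera coordinates). Camera axes: x right, y down, z forward; pixel columns grow to the right and rows downward; lengths in m; the calibration is good to about 2 mm. A picture is of the moment at which its call begins: read the wrist's pose just before it. camera_info takes no time and is no camera call; for the wrist camera it gives the pose at the moment of the call.
- ctrl.hand_in(): hands the job in; it is judged then, once.
The state is a dict: "time_s": time; "qpos": joint angles; "joint_vel": joint speeds; "tau": joint torques, N m; "ee_pos": TCP position; "eef_rot": TCP orientation; "force": force on the tool from outside, world axes, zero at the start; "moment": the same for the moment, N m; "grip_width": finger opening in m; "grip_force": force on a finger pad.
Only numpy, scipy, OpenCV 4.12 (cv2) and the standard library are available. Lean on these libraries where they do the work, as an engineer would, in place of code of your own. Each camera call takes 0.05 s, during which the arm holds its last target. There are 200 camera calls.

## Working session

There is one attempt and no reset: what is moved stays moved. The work goes in short steps, Python scripts to look and compute and a tool call to move; the robot and the scene stay as the last step left them, time stands still between calls to the robot, and variables do not carry over. Pictures are saved under pics/ and viewed, at most 10 in all, crops included, and the job is handed in when it is done.

Besides the shell and the picture viewer there is one more tool, called after "Call:" by a JSON object that holds its "fn" and its "kwargs", one argument or row to a line. arm_command: Moves the arm, as the interface text tells. Its arguments: {"type":"object","properties":{"plan":{"type":"array"},"squeeze":{"type":"number"}},"required":["plan"]}

```bash
mkdir -p pics; cat > h.py <<'E'
import numpy as np,cv2
from station import ctrl,cams
from scipy.spatial.transform import Rotation as R
def shot(n,f=None):
    p,d=cams.camera(n); i=cams.camera_info(n)
    if f: cv2.imwrite('pics/'+f,p)
    return p,d,i
def cloud(d,i):
    v,u=np.mgrid[:d.shape[0],:d.shape[1]]
    P=np.stack([(u-i['cx'])/i['fx']*d,(v-i['cy'])/i['fy']*d,d],-1)
    T=np.linalg.inv(i['world_to_cam']); return P@T[:3,:3].T+T[:3,3]
def ray(u,v,z,i):
    T=np.linalg.inv(i['world_to_cam']); r=T[:3,:3]@[(u-i['cx'])/i['fx'],(v-i['cy'])/i['fy'],1]
    return T[:3,3]+r*(z-T[2,3])/r[2]
E
python3 - <<'E'
from h import *
o=ctrl.get_obs(); print(o)
a=shot('scene');b=shot('top')
for n,s in(('scene',a),('top',b)):
    np.savez('%s.npz'%n,p=s[0],d=s[1],c=cloud(s[1],s[2])); print(n,np.linalg.inv(s[2]['world_to_cam']).round(3).tolist(),s[2]['fx'])
    cv2.imwrite(f'pics/{n}0.png',cv2.resize(s[0],(800,600)))
E
```

```text
{'time_s': 0.0, 'qpos': array([ 1.24139070e+00,  3.00463531e-01,  1.52160301e+00, -1.42374051e-06,
        1.32069105e+00, -6.65696368e-02]), 'joint_vel': array([ 7.39523423e-04, -2.06676225e-04,  5.71804697e-05, -1.13202669e-03,
       -1.18998079e-03, -6.21729171e-04]), 'tau': array([ 1.99947266e-03, -5.31803834e+01, -3.52736521e+01,  7.09479419e-02,
        2.43659428e-02, -8.04113120e-05]), 'ee_pos': array([0.14280068, 0.5308589 , 0.20488121]), 'eef_rot': array([-3.14043021e+00, -7.61157417e-05,  2.87875697e+00]), 'force': array([-1.05737242,  0.54469655, -0.67857163]), 'moment': array([ 0.03951074, -0.01775852,  0.03992965]), 'grip_force': 0.0, 'grip_width': 0.09377686051872536}
scene [[0.834, -0.339, 0.436, -0.081], [-0.552, -0.539, 0.637, -0.76], [0.019, -0.771, -0.636, 0.838], [0.0, 0.0, 0.0, 1.0]] 366.5475470638392
top [[-0.002, -0.998, 0.063, 0.362], [-1.0, 0.003, 0.021, -0.023], [-0.021, -0.063, -0.998, 1.264], [0.0, 0.0, 0.0, 1.0]] 360.52160843447797
```

View pics/scene0.png

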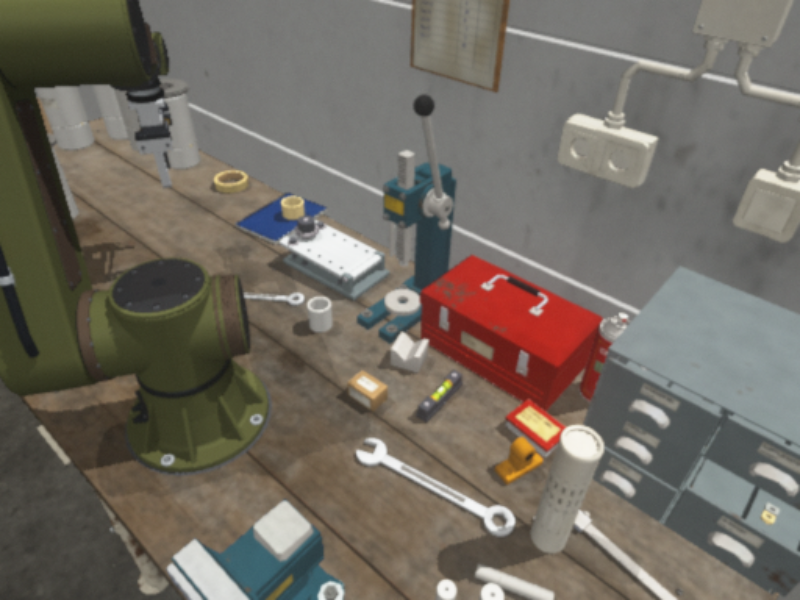

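View pics/top0.png

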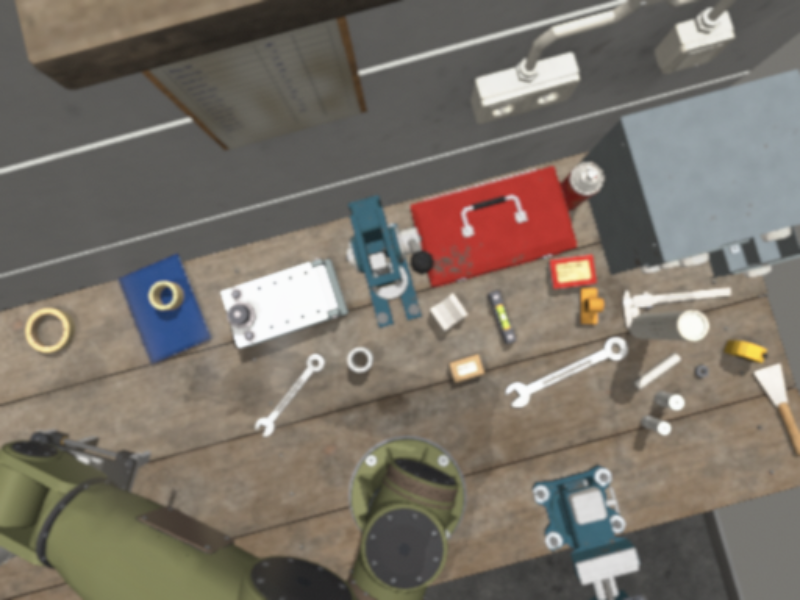

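Scene: the level is near (440,395) in the 800x600 scene view, and near (502,317) in the top view. In the top view the knob is at (240,315), the plate centre at (285,303), the hinge at (335,285), the press at (380,260), the V-block at (447,313) and the lug at (590,305).

```bash
python3 - <<'E'
from h import *
t=np.load('top.npz');p,c,d=t['p'],t['c'],t['d']
i=cams.camera_info('top')
def box(x0,y0,x1,y1):
    m=np.zeros(d.shape,bool);m[int(y0*.64):int(y1*.64),int(x0*.64):int(x1*.64)]=1;return m
def rect(m,z,n):
    m=m.astype(np.uint8); k,l,s,_=cv2.connectedComponentsWithStats(m); j=1+np.argmax(s[1:,4]); m=l==j
    v,u=np.nonzero(m); W=np.array([ray(a,b,z,i)[:2] for a,b in zip(u,v)])
    r=cv2.minAreaRect((W*1000).astype(np.float32)); print(n,m.sum(),'med',np.median(c[m],0).round(4),np.round(r[0],1),np.round(r[1],1),round(r[2],1))
    b=cv2.boxPoints(r);print(b.round(0).tolist())
hsv=cv2.cvtColor(p,cv2.COLOR_BGR2HSV)
b=box(475,270,535,360)
rect(b&(c[...,2]>.012),.022,'level')
rect(b&(hsv[...,0]>25)&(hsv[...,0]<50)&(hsv[...,1]>120)&(hsv[...,2]>90),.028,'vial')
b=box(205,240,360,370)
rect(b&(c[...,2]>.04),.056,'plate')
b=box(215,285,270,335)
rect(b&(c[...,2]>.075),.093,'knob z')
rect(b&(c[...,2]>.06),.07,'skirt')
q=c[b&(c[...,2]>.07)];print(np.percentile(q[:,2],[50,80,95]))
m=box(205,240,360,370)&(c[...,2]>.045)&(c[...,2]<.075)
A=np.c_[c[m][:,:2],np.ones(m.sum())];print('plane',np.linalg.lstsq(A,c[m][:,2],rcond=None)[0])
b=box(428,285,472,340);rect(b&(c[...,2]>.012),.045,'vblock')
b=box(570,285,610,330);rect(b&(c[...,2]>.012),.045,'lug')
b=box(340,180,440,330);rect(b&(c[...,2]>.012),.024,'press')
b=box(340,350,380,380);rect(b&(c[...,2]>.012),.05,'cup');b=box(440,345,490,390);rect(b&(c[...,2]>.012),.03,'boxx')
E
```

```text
level 241 med [ 0.3902 -0.2094  0.0296] [ 391.7 -209.8] [117.9  25.1] 19.1
[[332.0, -217.0], [340.0, -241.0], [452.0, -202.0], [443.0, -179.0]]
vial 13 med [ 0.4102 -0.2062  0.0304] [ 408.7 -205. ] [10.2 10.3] 89.9
[[404.0, -210.0], [414.0, -210.0], [414.0, -200.0], [404.0, -200.0]]
plate 2604 med [0.4231 0.2726 0.0587] [422.8 274.3] [134.1 234. ] 18.2
[[323.0, 365.0], [396.0, 142.0], [523.0, 184.0], [450.0, 406.0]]
knob z 247 med [0.3959 0.3444 0.1007] [397.8 345.5] [56.2 55.6] 89.9
[[370.0, 317.0], [426.0, 317.0], [426.0, 374.0], [370.0, 374.0]]
skirt 594 med [0.4056 0.3424 0.0672] [408.3 344.7] [104.3 100.8] 0.8
[[355.0, 394.0], [357.0, 294.0], [461.0, 295.0], [460.0, 396.0]]
[0.09120263 0.10442204 0.10763692]
plane [-0.01403071  0.03169418  0.05618209]
vblock 291 med [ 0.4033 -0.0905  0.0389] [402.7 -90.8] [54. 61.] 35.4
[[363.0, -82.0], [398.0, -131.0], [442.0, -100.0], [407.0, -50.0]]
lug 254 med [ 0.4151 -0.3982  0.0198] [ 415.6 -398.1] [48.9 76.1] 85.3
[[376.0, -419.0], [451.0, -426.0], [456.0, -377.0], [380.0, -371.0]]
press 3250 med [0.4984 0.022  0.304 ] [516.1  31.5] [204.7 292.7] 89.7
[[369.0, -70.0], [662.0, -72.0], [663.0, 133.0], [370.0, 135.0]]
cup 89 med [0.2966 0.1046 0.0568] [297.8  99. ] [53.8 43.4] 90.0
[[276.0, 72.0], [319.0, 72.0], [320.0, 126.0], [276.0, 126.0]]
boxx 254 med [ 0.282  -0.1282  0.0359] [ 282.4 -131.8] [43.7 69.8] 18.2
[[251.0, -105.0], [273.0, -172.0], [314.0, -158.0], [292.0, -92.0]]
```

```bash
cat >> h.py <<'E'
def rt(p): return R.from_euler('xyz',[np.pi,0,p[3]])
def chunk(wps,step=45,ang=8,n=12):
    """wps: list of (x,y,z,yaw), first = commanded pose now. Prints calls of tool-frame rows."""
    w=np.array(wps,float); L=[w[0]]
    for a,b in zip(w[:-1],w[1:]):
        k=max(1,int(np.ceil(max(np.linalg.norm(b[:3]-a[:3])*1000/step,abs(b[3]-a[3])*57.3/ang))))
        L+=[a+(b-a)*j/k for j in range(1,k+1)]
    s=0
    while s<len(L)-1:
        o=L[s]; e=min(s+n,len(L)-1)
        print('call from',o.round(4).tolist())
        for q in L[s+1:e+1]:
            v=rt(o).inv().apply(q[:3]-o[:3])*1000
            print([int(x) for x in v.round(0)]+[0,0,round(float(o[3]-q[3]),3)])
        s=e
    print('end',L[-1])
E
python3 - <<'E'
from h import *
c=np.concatenate([np.load(n+'.npz')['c'].reshape(-1,3) for n in('scene','top')])
m=(abs(c[:,1]-.02)<.13)&(c[:,0]>.33)&(c[:,0]<.7)
for z in(.03,.15,.25,.35,.45):
    q=c[m&(c[:,2]>z)&(c[:,2]<z+.1)]; print(z,len(q),np.percentile(q,[1],0).round(3),np.percentile(q,99,0).round(3))
chunk([(.143,.531,.205,2.879),(.23,.32,.2,1.9),(.30,.16,.2,1.1),(.32,-.06,.2,.45),(.391,-.21,.15,.333)])
E
```

```text
0.03 2600 [[ 0.37  -0.107  0.03 ]] [0.699 0.147 0.129]
0.15 2029 [[ 0.445 -0.072  0.151]] [0.699 0.145 0.249]
0.25 4593 [[ 0.434 -0.026  0.253]] [0.699 0.146 0.348]
0.35 2420 [[ 0.459 -0.029  0.351]] [0.7   0.148 0.448]
0.45 3089 [[ 0.441 -0.043  0.452]] [0.7   0.148 0.549]
call from [0.143, 0.531, 0.205, 2.879]
[-17, -23, 1, 0, 0, 0.122]
[-35, -45, 1, 0, 0, 0.245]
[-52, -68, 2, 0, 0, 0.367]
[-69, -91, 2, 0, 0, 0.49]
[-87, -113, 3, 0, 0, 0.612]
[-104, -136, 4, 0, 0, 0.734]
[-121, -159, 4, 0, 0, 0.857]
[-139, -181, 5, 0, 0, 0.979]
[-157, -204, 5, 0, 0, 1.112]
[-175, -227, 5, 0, 0, 1.246]
[-193, -249, 5, 0, 0, 1.379]
[-212, -272, 5, 0, 0, 1.512]
call from [0.2767, 0.2133, 0.2, 1.3667]
[-24, 17, 0, 0, 0, 0.133]
[-47, 34, 0, 0, 0, 0.267]
[-90, 46, 0, 0, 0, 0.397]
[-132, 59, 0, 0, 0, 0.527]
[-174, 72, 0, 0, 0, 0.657]
[-217, 85, 0, 0, 0, 0.787]
[-259, 98, 0, 0, 0, 0.917]
[-292, 123, 13, 0, 0, 0.946]
[-325, 148, 25, 0, 0, 0.975]
[-358, 173, 38, 0, 0, 1.004]
[-391, 198, 50, 0, 0, 1.034]
end [ 0.391 -0.21   0.15   0.333]
```

Call:
{"fn": "arm_command", "kwargs": {
  "plan": [
    [[-17,-23,1,0,0,0.122,-1],[-35,-45,1,0,0,0.245,-1],[-52,-68,2,0,0,0.367,-1],[-69,-91,2,0,0,0.49,-1],[-87,-113,3,0,0,0.612,-1],[-104,-136,4,0,0,0.734,-1],[-121,-159,4,0,0,0.857,-1],[-139,-181,5,0,0,0.979,-1],[-157,-204,5,0,0,1.112,-1],[-175,-227,5,0,0,1.246,-1],[-193,-249,5,0,0,1.379,-1],[-212,-272,5,0,0,1.512,-1]]
  ]
}}

```text
time_s: 1.3
ee_pos: [0.2771, 0.2123, 0.2004]
eef_rot: [-3.142, 0.0, 1.362]
force: [0.4, 0.2, 0.0]
grip_width: 0.094
grip_force: 0.0
```

Call:
{"fn": "arm_command", "kwargs": {
  "plan": [
    [[-24,17,0,0,0,0.133,-1],[-47,34,0,0,0,0.267,-1],[-90,46,0,0,0,0.397,-1],[-132,59,0,0,0,0.527,-1],[-174,72,0,0,0,0.657,-1],[-217,85,0,0,0,0.787,-1],[-259,98,0,0,0,0.917,-1],[-292,123,13,0,0,0.946,-1],[-325,148,25,0,0,0.975,-1],[-358,173,38,0,0,1.004,-1],[-391,198,50,0,0,1.034,-1],[-391,198,50,0,0,1.034,-1]]
  ]
}}

```text
time_s: 2.5
ee_pos: [0.3918, -0.2123, 0.1481]
eef_rot: [-3.139, 0.002, 0.329]
force: [-0.1, -0.0, -0.1]
grip_width: 0.0944
grip_force: 0.0
```

```bash
python3 - <<'E'
from h import *
o=ctrl.get_obs();print(o['ee_pos'],o['eef_rot'])
p,d,i=shot('wrist','w1.png'); c=cloud(d,i)
m=((c[...,2]>.012)&(c[...,2]<.045)&(np.hypot(c[...,0]-.391,c[...,1]+.21)<.085)).astype(np.uint8)
print(m.sum())
if m.sum():
    k,l,s,_=cv2.connectedComponentsWithStats(m); j=1+np.argmax(s[1:,4]); q=c[l==j]; print(cv2.minAreaRect((q[:,:2]*1000).astype(np.float32)),np.percentile(q[:,2],[5,50,95]))
E
```

```text
[ 0.39181839 -0.21227598  0.14808174] [-3.13891131e+00  2.45429715e-03  3.29104236e-01]
2218
((392.64715576171875, -208.2186737060547), (116.48370361328125, 21.72772979736328), 19.291282653808594) [0.02197243 0.0311182  0.0329084 ]
```

View pics/w1.png

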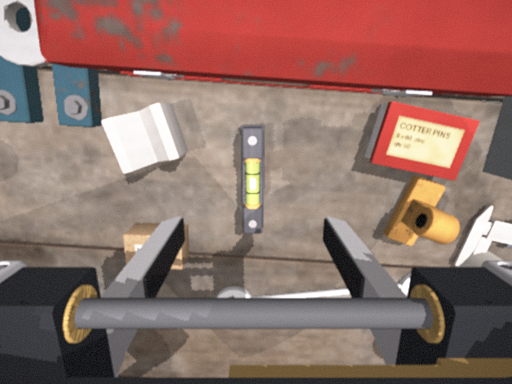

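The view shows the level at (252,180), between the fingers and well aligned. The V-block is at (145,135) and the lug at (420,215), both clear.

Call:
{"fn": "arm_command", "kwargs": {
  "plan": [
    [[2,-1,40,0,0,-0.003,-0.3],[2,-1,75,0,0,-0.003,-0.3],[2,-1,95,0,0,-0.003,-0.3],[2,-1,100,0,0,-0.003,-0.3],[2,-1,100,0,0,-0.003,-0.3]]
  ]
}}

```text
time_s: 3.05
ee_pos: [0.3931, -0.2075, 0.0509]
eef_rot: [-3.141, 0.0, 0.337]
force: [1.1, -0.3, -0.3]
grip_width: 0.0614
grip_force: 0.0
```

Call:
{"fn": "arm_command", "kwargs": {
  "plan": [
    [[0,0,30,0,0,0,-0.3],[0,0,43,0,0,0,-0.3],[0,0,45,0,0,0,-0.3],[0,0,45,0,0,0,0.2],[0,0,45,0,0,0,0.6],[0,0,45,0,0,0,1],[0,0,45,0,0,0,1],[0,0,45,0,0,0,1],[0,0,45,0,0,0,1]]
  ],
  "squeeze": 30
}}

```text
time_s: 3.95
ee_pos: [0.3935, -0.2083, 0.0059]
eef_rot: [3.141, -0.001, 0.336]
force: [-0.3, -0.5, 6.0]
grip_width: 0.0255
grip_force: 30.0
```

```bash
python3 - <<'E'
from h import *
chunk([(.3926,-.2085,.005,.336),(.3926,-.2085,.13,.336),(.32,-.06,.18,.5),(.31,.08,.18,.6),(.335,.2,.17,1.5),(.4347,.2377,.13,1.888)],step=40,ang=8)
E
```

```text
call from [0.3926, -0.2085, 0.005, 0.336]
[0, 0, -31, 0, 0, 0.0]
[0, 0, -62, 0, 0, 0.0]
[0, 0, -94, 0, 0, 0.0]
[0, 0, -125, 0, 0, 0.0]
[-4, -33, -135, 0, 0, -0.033]
[-8, -66, -145, 0, 0, -0.066]
[-12, -98, -155, 0, 0, -0.098]
[-16, -131, -165, 0, 0, -0.131]
[-20, -164, -175, 0, 0, -0.164]
[-10, -198, -175, 0, 0, -0.189]
[-1, -232, -175, 0, 0, -0.214]
[8, -266, -175, 0, 0, -0.239]
call from [0.3125, 0.045, 0.18, 0.575]
[17, -31, 0, 0, 0, -0.025]
[29, -43, 1, 0, 0, -0.154]
[42, -56, 3, 0, 0, -0.282]
[54, -68, 4, 0, 0, -0.411]
[66, -81, 6, 0, 0, -0.539]
[79, -93, 7, 0, 0, -0.668]
[91, -105, 9, 0, 0, -0.796]
[103, -118, 10, 0, 0, -0.925]
[138, -110, 23, 0, 0, -1.054]
[173, -103, 37, 0, 0, -1.184]
[207, -95, 50, 0, 0, -1.313]
end [0.4347 0.2377 0.13   1.888 ]
```

Call:
{"fn": "arm_command", "kwargs": {
  "plan": [
    [[0,0,-31,0,0,0.0,1],[0,0,-62,0,0,0.0,1],[0,0,-94,0,0,0.0,1],[0,0,-125,0,0,0.0,1],[-4,-33,-135,0,0,-0.033,1],[-8,-66,-145,0,0,-0.066,1],[-12,-98,-155,0,0,-0.098,1],[-16,-131,-165,0,0,-0.131,1],[-20,-164,-175,0,0,-0.164,1],[-10,-198,-175,0,0,-0.189,1],[-1,-232,-175,0,0,-0.214,1],[8,-266,-175,0,0,-0.239,1]]
  ]
}}

```text
time_s: 5.15
ee_pos: [0.3123, 0.047, 0.1803]
eef_rot: [-3.141, 0.0, 0.575]
force: [0.5, -0.1, -4.2]
grip_width: 0.0255
grip_force: 30.0
```

Call:
{"fn": "arm_command", "kwargs": {
  "plan": [
    [[17,-31,0,0,0,-0.025,1],[29,-43,1,0,0,-0.154,1],[42,-56,3,0,0,-0.282,1],[54,-68,4,0,0,-0.411,1],[66,-81,6,0,0,-0.539,1],[79,-93,7,0,0,-0.668,1],[91,-105,9,0,0,-0.796,1],[103,-118,10,0,0,-0.925,1],[138,-110,23,0,0,-1.054,1],[173,-103,37,0,0,-1.184,1],[207,-95,50,0,0,-1.313,1],[207,-95,50,0,0,-1.313,1]]
  ]
}}

```text
time_s: 6.35
ee_pos: [0.4364, 0.2382, 0.1273]
eef_rot: [-3.137, 0.001, 1.892]
force: [-0.7, -0.2, -3.7]
grip_width: 0.0253
grip_force: 30.0
```

```bash
python3 - <<'E'
from h import *
o=ctrl.get_obs();print(o['ee_pos'],o['eef_rot'],o['force'],o['grip_width'])
p,d,i=shot('wrist','w2.png'); c=cloud(d,i)
m=(c[...,2]>.05)&(c[...,2]<.066)&(abs(c[...,0]-.42)<.15)&(abs(c[...,1]-.28)<.15)
q=c[m];A=np.c_[q[:,:2],np.ones(len(q))];k=np.linalg.lstsq(A,q[:,2],rcond=None)[0];print('plane',k,'seat z',k@[.4347,.2377,1])
print(cv2.minAreaRect((q[:,:2]*1000).astype(np.float32)))
m=(c[...,2]>.085)&(np.hypot(c[...,0]-.397,c[...,1]-.347)<.05);q=c[m];print(m.sum(),np.percentile(q[:,2],[5,50,95]));
top=q[q[:,2]>np.percentile(q[:,2],95)-.006];print(cv2.minEnclosingCircle((top[:,:2]*1000).astype(np.float32)))
E
```

```text
[0.43641111 0.23822897 0.12733401] [-3.13705848e+00  5.12802242e-04  1.89180725e+00] [-0.69979249 -0.16572835 -3.6758013 ] 0.025282811375259687
plane [-0.00908556  0.02968449  0.05552038] seat z 0.05862688781471276
((422.036376953125, 273.62115478515625), (133.07028198242188, 227.0911865234375), 17.960582733154297)
4459 [0.10287113 0.10550683 0.30719812]
((411.2484436035156, 314.6671142578125), 9.999999747378752e-05)
```

View pics/w2.png

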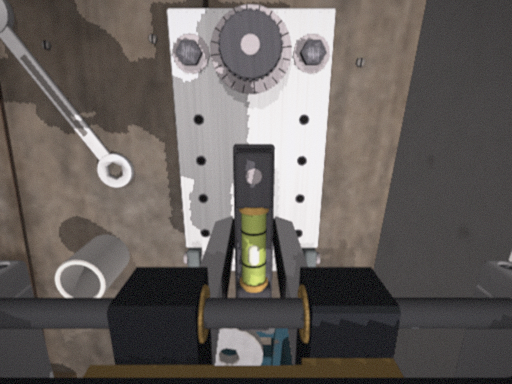

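The view shows the level held over the plate centre line, from (254,145) downward. The knob is at (250,45), with clamp bolts at (188,52) and (312,52). Next I lower the level, tilted 0.03 rad to match the raised plate.

Call:
{"fn": "arm_command", "kwargs": {
  "plan": [
    [[0,0,30,0,0.03,0,1],[0,0,52,0,0.03,0,1],[0,0,60,0,0.03,0,1],[0,0,64,0,0.03,0,1],[0,0,65,0,0.03,0,1],[0,0,65,0,0.03,0,1],[0,0,65,0,0.03,0,1]]
  ]
}}

```text
time_s: 7.1
ee_pos: [0.4355, 0.2382, 0.0663]
eef_rot: [3.14, -0.03, 1.888]
force: [0.2, -0.7, -3.8]
grip_width: 0.0252
grip_force: 30.0
```

Call:
{"fn": "arm_command", "kwargs": {
  "plan": [
    [[0,0,1,0,0,0,1],[0,0,2,0,0,0,1],[0,0,2,0,0,0,1],[0,0,2,0,0,0,1]]
  ]
}}

```text
time_s: 7.5
ee_pos: [0.4353, 0.2381, 0.0639]
eef_rot: [3.141, -0.03, 1.888]
force: [-3.3, -0.7, 5.9]
grip_width: 0.0252
grip_force: 30.0
```

Contact is made. Now I release slowly and rise.

Call:
{"fn": "arm_command", "kwargs": {
  "plan": [
    [[0,0,-0.5,0,0,0,1],[0,0,-0.5,0,0,0,0.35],[0,0,-0.5,0,0,0,0.2],[0,0,-0.5,0,0,0,0.1],[0,0,-0.5,0,0,0,-0.1],[0,0,-0.5,0,0,0,-0.1],[0,0,-0.5,0,0,0,-0.1],[0,0,-0.5,0,0,0,-0.1],[0,0,-20,0,0,0,-0.1],[0,0,-55,0,0,0,-0.1],[0,0,-96,0,-0.03,0,-0.1],[0,0,-96,0,-0.03,0,-0.1]]
  ]
}}

```text
time_s: 8.7
ee_pos: [0.4379, 0.2363, 0.1643]
eef_rot: [3.134, 0.0, 1.888]
force: [-0.0, 0.8, 0.1]
grip_width: 0.0518
grip_force: 0.0
```

```bash
python3 - <<'E'
from h import *
o=ctrl.get_obs();print(o['ee_pos'],o['eef_rot'],o['force'],o['grip_width'])
p,d,i=shot('wrist','w3.png'); c=cloud(d,i)
m=(c[...,2]>.074)&(c[...,2]<.098)&(np.hypot(c[...,0]-.435,c[...,1]-.238)<.08)
q=c[m];print('level',m.sum(),cv2.minAreaRect((q[:,:2]*1000).astype(np.float32)),q[:,2].mean())
for lo,hi in((.1,.112),(.076,.09)):
    m=((c[...,2]>lo)&(c[...,2]<hi)&(np.hypot(c[...,0]-.397,c[...,1]-.347)<.045)); q=c[m];v,u=np.nonzero(m)
    print(lo,m.sum(),np.median(q,0),cv2.minEnclosingCircle((q[:,:2]*1000).astype(np.float32)),u.min(),u.max(),v.min(),v.max(),np.percentile(q[:,2],[10,50,90]))
# plate colour rectangle
m=(c[...,2]>.05)&(c[...,2]<.068)&(abs(c[...,0]-.42)<.15)&(abs(c[...,1]-.28)<.15);q=c[m]
print(cv2.minAreaRect((q[:,:2]*1000).astype(np.float32)))
E
```

```text
[0.43789335 0.23630585 0.16430584] [3.13357107e+00 8.74444474e-05 1.88801514e+00] [-0.01189384  0.76390106  0.10578944] 0.051790854878410106
level 2764 ((435.3596496582031, 235.46961975097656), (22.000335693359375, 117.69227600097656), 18.083457946777344) 0.0843298687143515
0.1 2314 [0.39601594 0.35061411 0.10155359] ((396.2799987792969, 350.5337219238281), 20.504905700683594) 222 274 20 78 [0.10055028 0.10155359 0.1026479 ]
0.076 447 [0.38815198 0.36406284 0.0765    ] ((395.9634704589844, 350.5934753417969), 29.57770347595215) 214 283 16 91 [0.07608138 0.0765     0.07761573]
((421.71026611328125, 272.64349365234375), (128.23001098632812, 228.52365112304688), 18.37533187866211)
```

View pics/w3.png

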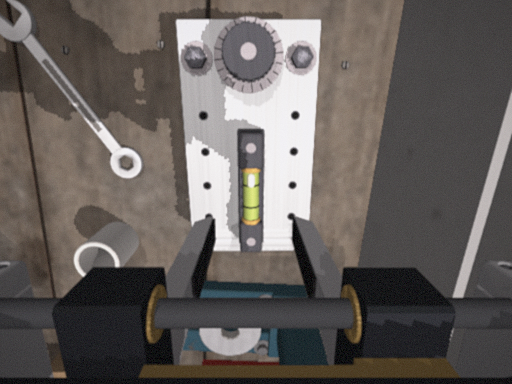

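The level is released at (251,190) on the plate, 22 mrad from nothing odd. The knob is at (248,52). Next I move over the knob with the fingers in line with the plate length, clear of the bolts.

```bash
python3 - <<'E'
from h import *
chunk([(.4356,.2350,.159,1.888),(.3961,.3506,.135,3.459)],step=45,ang=8.0)
E
```

```text
call from [0.4356, 0.235, 0.159, 1.888]
[10, 0, 2, 0, 0, -0.131]
[20, 0, 4, 0, 0, -0.262]
[31, 0, 6, 0, 0, -0.393]
[41, 0, 8, 0, 0, -0.524]
[51, -1, 10, 0, 0, -0.655]
[61, -1, 12, 0, 0, -0.786]
[71, -1, 14, 0, 0, -0.916]
[81, -1, 16, 0, 0, -1.047]
[92, -1, 18, 0, 0, -1.178]
[102, -1, 20, 0, 0, -1.309]
[112, -1, 22, 0, 0, -1.44]
[122, -1, 24, 0, 0, -1.571]
end [0.3961 0.3506 0.135  3.459 ]
```

Call:
{"fn": "arm_command", "kwargs": {
  "plan": [
    [[10,0,2,0,0,-0.131,-0.2],[20,0,4,0,0,-0.262,-0.2],[31,0,6,0,0,-0.393,-0.2],[41,0,8,0,0,-0.524,-0.2],[51,-1,10,0,0,-0.655,-0.2],[61,-1,12,0,0,-0.786,-0.2],[71,-1,14,0,0,-0.916,-0.2],[81,-1,16,0,0,-1.047,-0.2],[92,-1,18,0,0,-1.178,-0.2],[102,-1,20,0,0,-1.309,-0.2],[112,-1,22,0,0,-1.44,-0.2],[122,-1,24,0,0,-1.571,-0.2]]
  ]
}}

```text
time_s: 9.95
ee_pos: [0.3965, 0.3509, 0.1338]
eef_rot: [-3.141, -0.002, -2.819]
force: [0.5, 0.6, 0.4]
grip_width: 0.0562
grip_force: 0.0
```

Call:
{"fn": "arm_command", "kwargs": {
  "plan": [
    [[0,0,0,0,0,0,-0.2],[0,0,0,0,0,0,-0.2],[0,0,0,0,0,0,-0.2]]
  ]
}}

```text
time_s: 10.25
ee_pos: [0.3971, 0.3505, 0.135]
eef_rot: [-3.141, -0.001, -2.828]
force: [-0.1, -0.0, 0.6]
grip_width: 0.0568
grip_force: 0.0
```

Call:
{"fn": "arm_command", "kwargs": {
  "plan": [
    [[0,0,25,0,0,0,-0.2],[0,0,45,0,0,0,-0.2],[0,0,54,0,0,0,-0.2],[0,0,55,0,0,0,0],[0,0,55,0,0,0,0.04],[0,0,55,0,0,0,0.04],[0,0,55,0,0,0,0.04]]
  ],
  "squeeze": 15
}}

```text
time_s: 10.95
ee_pos: [0.3974, 0.3511, 0.0811]
eef_rot: [3.141, 0.001, -2.825]
force: [0.6, 0.0, 0.4]
grip_width: 0.0453
grip_force: 0.0
```

Call:
{"fn": "arm_command", "kwargs": {
  "plan": [
    [[0,0,3,0,0,0,0.04],[0,0,6,0,0,0,0.04],[0,0,8,0,0,0,0.04],[0,0,8,0,0,0,0.04]]
  ]
}}

```text
time_s: 11.35
ee_pos: [0.3973, 0.3517, 0.0729]
eef_rot: [3.14, 0.002, -2.824]
force: [-1.1, 4.1, 6.5]
grip_width: 0.0453
grip_force: 3.5
```

Call:
{"fn": "arm_command", "kwargs": {
  "plan": [
    [[0,0,1,0,0,0,0.04],[0,0,2,0,0,0,0.04],[0,0,3,0,0,0,0.04],[0,0,3,0,0,0,0.04]]
  ]
}}

```text
time_s: 11.75
ee_pos: [0.3975, 0.3518, 0.0707]
eef_rot: [3.14, 0.002, -2.824]
force: [-4.0, 1.9, 13.9]
grip_width: 0.0444
grip_force: 7.3
```

Call:
{"fn": "arm_command", "kwargs": {
  "plan": [
    [[0,0,1,0,0,0,0.04],[0,0,2,0,0,0,0.04],[0,0,2,0,0,0,0.04]]
  ]
}}

```text
time_s: 12.05
ee_pos: [0.3977, 0.352, 0.0701]
eef_rot: [3.14, 0.003, -2.824]
force: [-9.2, -2.8, 31.6]
grip_width: 0.0453
grip_force: 15.4
```

Call:
{"fn": "arm_command", "kwargs": {
  "plan": [
    [[0,0,-1,0,0,0,0.1],[0,0,-1,0,0,0,0.3],[0,0,-1,0,0,0,0.3],[0,0,-1,0,0,0,0.3],[0,0,-1,0,0,0,0.3]]
  ],
  "squeeze": 20
}}

```text
time_s: 12.55
ee_pos: [0.398, 0.3518, 0.0705]
eef_rot: [3.14, 0.003, -2.824]
force: [-4.9, -1.0, 21.1]
grip_width: 0.0406
grip_force: 27.8
```

```bash
cat >> h.py <<'E'
def vial(n):
    """rectify vial region seen by wrist cam/top via rays on plane z=.085, return tilt from depth too"""
    p,d,i=shot('wrist',n+'w.png'); t,dt,it=shot('top'); s,ds,js=shot('scene')
    o=ctrl.get_obs(); print(o['time_s'],o['ee_pos'].round(4),o['eef_rot'].round(3),o['force'].round(1),o['moment'].round(2),o['grip_width'],o['grip_force'])
    out=[]
    for im,inf in((p,i),(t,it),(s,js)):
        T=inf['world_to_cam']; K=np.array([[inf['fx'],0,inf['cx']],[0,inf['fy'],inf['cy']],[0,0,1]])
        # patch: u along plate axis (toward jack), v across, 5 px/mm, 120 x 40 mm
        e=np.array([-.312,.95]);f=np.array([.95,.312]);C=np.array([.4354,.2355])
        P=np.array([[*(C+a*e+b*f),.086,1] for a,b in((-.06,-.02),(.06,-.02),(.06,.02),(-.06,.02))])
        q=(K@(T@P.T)[:3]).T; q=(q[:,:2]/q[:,2:]).astype(np.float32)
        H=cv2.getPerspectiveTransform(q,np.float32([[0,0],[720,0],[720,190],[0,190]]))
        out.append(cv2.warpPerspective(im,H,(720,190),flags=cv2.INTER_CUBIC))
    cv2.imwrite('pics/'+n+'.png',np.vstack(out))
    return p,d,i
E
python3 - <<'E'
from h import *
p,d,i=vial('v1')
E
```

```text
12.7 [0.398  0.3518 0.0705] [ 3.140e+00  3.000e-03 -2.824e+00] [-4.3 -0.9 21.9] [-0.49  0.66  0.07] 0.040810212123263516 27.832299765141215
```

View pics/v1.png

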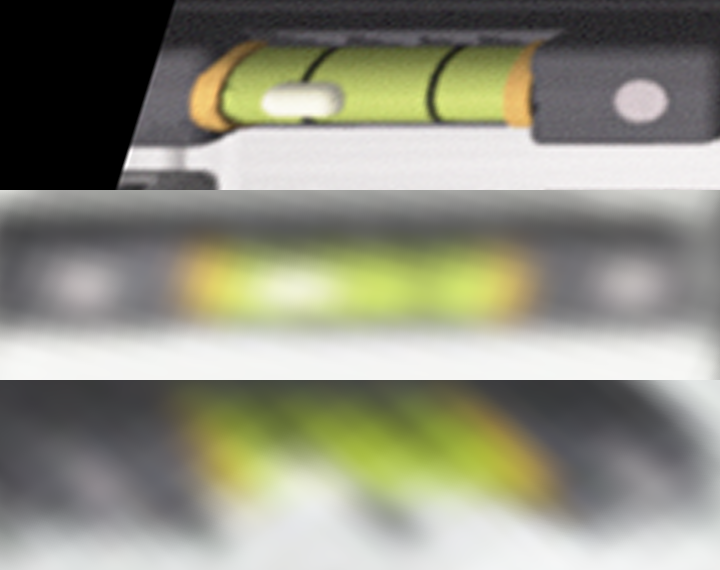

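In the wrist strip the bubble centre is at px 302 and the lines are at about 306 and 433. That puts it about 11 mm towards the hinge, so the jack end is about 16 mrad low. This needs about 0.36 turn (2.2–2.3 rad) clockwise; I turn 1.95 first.

Call:
{"fn": "arm_command", "kwargs": {
  "plan": [
    [[1.5,0,0,0,0,0.0,0.3],[1.5,0,0,0,0,0.1,0.3],[1.5,0,0,0,0,0.2,0.3],[1.5,0,0,0,0,0.3,0.3],[1.5,0,0,0,0,0.4,0.3],[1.5,0,0,0,0,0.5,0.3],[1.5,0,0,0,0,0.6,0.3],[1.5,0,0,0,0,0.7,0.3],[1.5,0,0,0,0,0.8,0.3],[1.5,0,0,0,0,0.9,0.3],[1.5,0,0,0,0,1.0,0.3],[1.5,0,0,0,0,1.0,0.3]]
  ]
}}

```text
time_s: 13.9
ee_pos: [0.3974, 0.3505, 0.0705]
eef_rot: [3.138, 0.003, 2.455]
force: [2.4, -8.5, 21.2]
grip_width: 0.0405
grip_force: 27.9
```

Call:
{"fn": "arm_command", "kwargs": {
  "plan": [
    [[0,0,0,0,0,0.1,0.3],[0,0,0,0,0,0.2,0.3],[0,0,0,0,0,0.3,0.3],[0,0,0,0,0,0.4,0.3],[0,0,0,0,0,0.5,0.3],[0,0,0,0,0,0.6,0.3],[0,0,0,0,0,0.7,0.3],[0,0,0,0,0,0.8,0.3],[0,0,0,0,0,0.9,0.3],[0,0,0,0,0,0.95,0.3],[0,0,0,0,0,0.95,0.3],[0,0,0,0,0,0.95,0.3]]
  ]
}}

```text
time_s: 15.1
ee_pos: [0.3964, 0.3501, 0.0703]
eef_rot: [3.14, 0.0, 1.509]
force: [-4.4, -10.2, 24.8]
grip_width: 0.0406
grip_force: 29.1
```

Call:
{"fn": "arm_command", "kwargs": {
  "plan": [
    [[0,0,0,0,0,0,0.3],[0,0,0,0,0,0,0.3],[0,0,0,0,0,0,0.3],[0,0,0,0,0,0,0.3],[0,0,0,0,0,0,0.3],[0,0,0,0,0,0,0.3],[0,0,0,0,0,0,0.3],[0,0,0,0,0,0,0.3],[0,0,0,0,0,0,0.3],[0,0,0,0,0,0,0.3]]
  ]
}}

```text
time_s: 16.1
ee_pos: [0.3964, 0.3501, 0.0703]
eef_rot: [3.14, 0.0, 1.509]
force: [-3.1, -10.2, 24.8]
grip_width: 0.0407
grip_force: 29.1
```

```bash
python3 - <<'E'
from h import *
p,d,i=vial('v2')
cv2.imwrite('pics/v2s.png',np.vstack([cv2.imread('pics/v2.png'),cv2.resize(p,(512,384))[:0].reshape(0,512,3)]) if 0 else np.hstack([cv2.resize(cv2.imread('pics/v2.png'),(480,380)),cv2.resize(p,(320,380))]))
E
```

```text
16.25 [0.3964 0.3501 0.0704] [3.14  0.    1.509] [ -4.1 -10.1  25.7] [-2.41  0.9  -0.07] 0.04044190582806415 29.144514938816428
```

View pics/v2s.png

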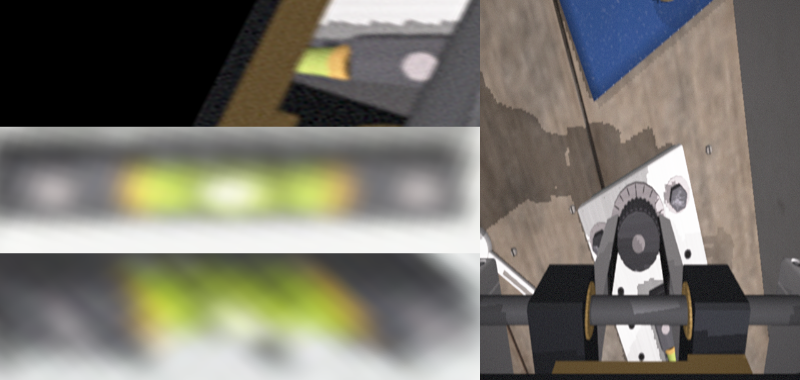

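Top strip (middle left): the bubble is at about 226, the vial middle at about 237. So it is still about 2 mm towards the hinge. I'll quantify from several top frames.

```bash
cat > b.py <<'E'
from h import *
def strip(ts,z=.088):
    inf=cams.camera_info('top');T=inf['world_to_cam'];K=np.array([[inf['fx'],0,inf['cx']],[0,inf['fy'],inf['cy']],[0,0,1]])
    e=np.array([-.312,.95]);f=np.array([.95,.312]);C=np.array([.4354,.2355])
    a=np.linspace(-60,60,241)/1000; b=np.linspace(-3,3,7)/1000
    P=np.array([[*(C+x*e+y*f),z,1] for y in b for x in a]);q=(K@(T@P.T)[:3]).T;q=(q[:,:2]/q[:,2:]).astype(np.float32).reshape(7,241,2)
    S=np.mean([cv2.remap(t.astype(np.float32),q,None,cv2.INTER_CUBIC) for t in ts],0).mean(0)
    B,G,Rr=S.T; a=a*1000
    lo=abs(a)<35
    sat=(G-B)                       # yellow-green & orange: high; bubble: low
    bl=np.where(abs(a)<22,B,0); bl=np.clip(bl-np.percentile(bl[abs(a)<22],50),0,None)
    bub=(bl*a).sum()/bl.sum()
    y=Rr-B                           # vial+caps extent, edges at half max
    th=.5*np.percentile(y[lo],90); idx=np.nonzero(lo&(y>th))[0]
    scr=[]
    for s in(-1,1):
        m=(s*a>38)&(s*a<54); w=np.clip(G[m]-np.percentile(G[m],40),0,None); scr.append((w*a[m]).sum()/w.sum())
    return bub.round(2),a[idx[0]],a[idx[-1]],(a[idx[0]]+a[idx[-1]])/2,np.round(scr,2),np.mean(scr).round(2)
if __name__=='__main__':
    print(strip([np.load('top.npz')['p']]) and '')
    v=cv2.imread('pics/v1.png')[190:380]; np.set_printoptions(linewidth=200)
    print(strip([cams.camera('top')[0] for _ in range(4)]))
    S=v[75:115].astype(float).mean(0); B=S[:,0]; m=slice(225,495); w=np.clip(B[m]-np.median(B[m]),0,None); y=S[:,2]-S[:,0]; th=.5*np.percentile(y[150:570],90); k=np.nonzero(y[150:570]>th)[0]+150
    print('v1',((w*np.arange(225,495)).sum()/w.sum()-360)/6,(k[0]-360)/6,(k[-1]-360)/6)
E
python3 b.py
```

```text
b.py:12: RuntimeWarning: invalid value encountered in scalar divide
  bub=(bl*a).sum()/bl.sum()
b.py:17: RuntimeWarning: invalid value encountered in scalar divide
  m=(s*a>38)&(s*a<54); w=np.clip(G[m]-np.percentile(G[m],40),0,None); scr.append((w*a[m]).sum()/w.sum())
Traceback (most recent call last):
  File "b.py", line 20, in <module>
    print(strip([np.load('top.npz')['p']]) and '')
          ~~~~~^^^^^^^^^^^^^^^^^^^^^^^^^^^
  File "b.py", line 18, in strip
    return bub.round(2),a[idx[0]],a[idx[-1]],(a[idx[0]]+a[idx[-1]])/2,np.round(scr,2),np.mean(scr).round(2)
                          ~~~^^^
IndexError: index 0 is out of bounds for axis 0 with size 0
```

```bash
sed -i '/top.npz/d' b.py; python3 b.py
```

```text
(np.float64(-2.88), np.float64(-30.0), np.float64(27.5), np.float64(-1.25), array([-47.  ,  44.27]), np.float64(-1.36))
v1 -10.867716251916647 -29.5 28.166666666666668
```

Bubble is −1.6 mm relative to the vial middle (matches 1.95 rad of turning). Another 0.32 rad.

Call:
{"fn": "arm_command", "kwargs": {
  "plan": [
    [[0,0,0,0,0,0.1,0.3],[0,0,0,0,0,0.2,0.3],[0,0,0,0,0,0.3,0.3],[0,0,0,0,0,0.32,0.3],[0,0,0,0,0,0.32,0.3],[0,0,0,0,0,0.32,0.3],[0,0,0,0,0,0.32,0.3],[0,0,0,0,0,0.32,0.3],[0,0,0,0,0,0.32,0.3],[0,0,0,0,0,0.32,0.3],[0,0,0,0,0,0.32,0.3],[0,0,0,0,0,0.32,0.3]]
  ]
}}

```text
time_s: 17.65
ee_pos: [0.3961, 0.3502, 0.0703]
eef_rot: [3.14, -0.0, 1.189]
force: [-6.6, -9.8, 26.7]
grip_width: 0.0403
grip_force: 28.5
```

```bash
python3 b.py; python3 - <<'E'
from h import *
o=ctrl.get_obs();print(o['time_s'],o['force'],o['eef_rot'],o['grip_force'])
ts=np.mean([cams.camera('top')[0].astype(float) for _ in range(3)],0); i=cams.camera_info('top')
q=i['world_to_cam']@[.4354,.2355,.086,1]; u=int(q[0]/q[2]*i['fx']+i['cx']);v=int(q[1]/q[2]*i['fy']+i['cy'])
cv2.imwrite('pics/t3.png',cv2.resize(ts[v-24:v+24,u-32:u+32].astype(np.uint8),(768,576),interpolation=cv2.INTER_CUBIC))
E
```

```text
(np.float64(-1.71), np.float64(-30.5), np.float64(27.5), np.float64(-1.5), array([-47.08,  44.27]), np.float64(-1.4))
v1 -10.867716251916647 -29.5 28.166666666666668
17.85 [ -6.22489766 -10.13819797  26.54054358] [ 3.14028556e+00 -2.53985185e-04  1.18871182e+00] 28.51281784242019
```

View pics/t3.png

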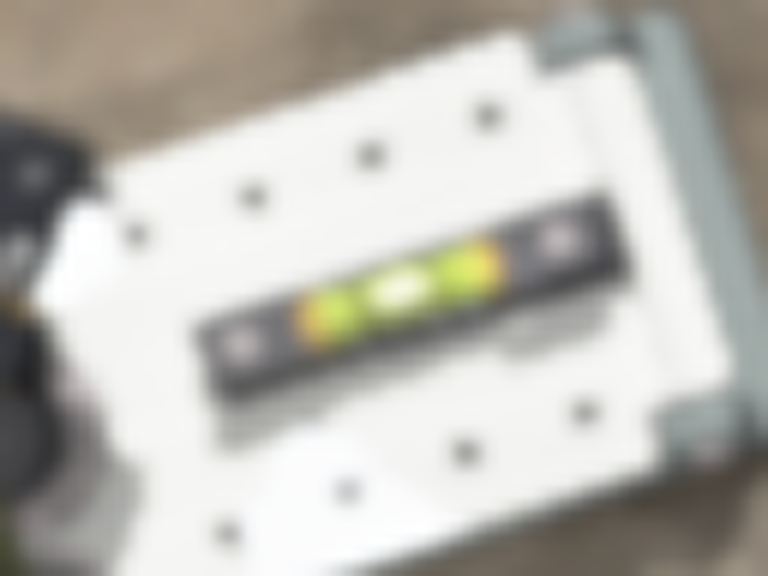

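The bubble is at (400,290), and the middle between the end screws is at (402,291), so it is centred. The knob is pressed with about 26 N.

```bash
python3 -c "
from station import ctrl
print(ctrl.hand_in())"
```

```text
the job is handed in; nothing more can be done
None
```

I handed the job in at about 18 s: the level stands released on the plate, its bubble measured within about 0.5 mm of centre, and the gripper is still holding the knob pressed down with about 26 N; no verdict came back.

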